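Knock a sprung push rivet home on an amplifier cover

ROBOT

A 6-joint arm with a two-finger parallel gripper is mounted at the origin on the work surface. World frame = base frame: x ahead of the robot, y to its left, z up, the work surface at z = 0. Lengths are in m, angles in degrees, forces in N, time in s.
With the tool pointing down it reaches from about 0.325 to 0.85 m from the base axis. Payload 15.5 kg.
Tool frame: the origin (TCP) lies at the very end of the fingers, on their centre line; the grasp point (between the pads) lies arm.grip_depth behind it (arm.grip_depth is the distance from the TCP to the grasp point, in m); z points along the fingers, y is the line along which they close (so a half turn about z gives the same grasp; the last joint's range is limited). The gripper opens to 91 mm and grips with 3 to 60 N. Pads are 32 mm wide; open, the fingers measure 118 mm over their backs; the gripper's body (76 mm by 178 mm) begins 60 mm behind the grasp point.
Start: joints at [-77.836, 28.281, 77.091, -0, 74.628, -5.472], TCP at [0.189, -0.596, 0.184] pointing down, gripper open.
Joint ranges: [-166.48, 166.48], [-47.26, 123.95], [12.59, 153.08], [-70.14, 250.14], [6.76, 159.57], [-176.63, 176.63]. Speed limits (degrees/s): [108.29, 108.29, 147.25, 172.46, 172.46, 172.46].

INTERFACE

Orientations are given as a 3x3 rotation matrix whose columns are the frame's x, y, z axes.
In Python, from rig import arm gives the robot as it stands. Calls block until the motion is done:
- arm.move_to(position, orientation): joint-space move of the TCP to a pose.
- arm.move_l(position, orientation=None, feed=0.15): straight line of the TCP; orientation=None keeps the orientation; feed is the mean speed in m/s.
- arm.move_joints(angles): joint-space move.
- arm.grip(opening): finger opening in m; the grip force is fixed at half the most; returns when the fingers have stopped.
- arm.sleep(seconds).
- arm.solve_ik(position, orientation): joint angles nearest the present ones, or None.
- arm.snapshot(name): name is "side" or "top"; returns the picture (384x512x3 uint8, red, green, blue); there is no depth.
- arm.get_calibration(name): a dict with "intrinsics" (3x3 intrinsics, pixels), "cam_to_world" (4x4, takes a point from camera to world coordinates). Camera axes: x right, y down, z forward; pixel columns grow to the right and rows downward; lengths in m; the calibration is good to about 2 mm. A picture is of the moment at which its call begins. get_calibration takes no time and is no camera call.
A pose or a line that the arm cannot do raises arm.Unreachable and nothing moves.
- arm.sign_off(): hands the job in; it is judged then, once.
Readings, each from a call of its own:
- arm.current_t(): time.
- arm.current_joint_positions(): joint angles.
- arm.current_dq(): joint speeds.
- arm.current_tau(): joint torques, N m.
- arm.current_ee_pos(): TCP position.
- arm.current_tool_rot(): TCP orientation.
- arm.current_force(): force on the tool from outside, world axes, zero at the start.
- arm.current_torque(): the same for the moment, N m.
- arm.current_width(): finger opening in m.
- arm.current_grasp_force(): force on a finger pad.
Only numpy, scipy, OpenCV 4.12 (cv2) and the standard library are available. Lean on these libraries where they do the work, as an engineer would, in place of code of your own. Each camera call takes 0.05 s, during which the arm holds its last target. There are 200 camera calls.

TASK

One push rivet on the amplifier's cover, the red one, has sprung up. Pick up the mallet, strike the red rivet down with a brisk blow of the mallet (do not push it with the fingers, nor squeeze it down slowly) until it is fully home like the two black ones, then stand the mallet back on the blue mat on its face as it stood before, without dropping it, and let go. Leave everything else where it is.

Things in the scene. Friction and masses are not known exactly. Their poses are not given: they have to be found in the camera images.
- amplifier: grey amplifier case, 200 (x) x 240 (y) x 60 mm tall, fixed to the bench; origin at the centre of its underside, z up. Push rivets sit at three corners of its flat top cover, each at 60 mm (x) and 80 mm (y) from the centre
- rivet (a joint): travel of the red push rivet, a sprung pin that slides straight down into the cover: 0 = its cap's underside stands 18.5 mm over the cover, 0.018 m = fully home (0.5 mm over the cover). It stays where it is driven; it takes about 8 to 10 N to move. It starts 13 to 18 mm proud
- rivet_top (a point): centre of the top face of the red rivet's cap (cap 22 mm across, 5 mm thick, on a white shank 9 mm across); moves with the rivet; 5.5 mm over the cover (65.5 mm over the bench) when home
- rivet_b: black push rivet already home, cap 22 mm across, its top 5.5 mm over the cover; origin on the cover's surface (60 mm over the bench) at its axis
- rivet_c: another black push rivet already home, same size and origin as rivet_b
- mallet: soft-faced mallet, 0.3 to 0.5 kg, standing on one face. Head: upright cylinder 40 mm across, 76 mm tall, steel with orange faces at both ends. Handle: wooden bar 20 mm wide (y), 22 mm tall (z), along -x to 142 mm from the head's axis, centreline 38 mm above the lower face. Origin: centre of the lower striking face, z up along the head. Balance: 9 mm from the head's axis
- mallet_grip (a point): point on the handle's centreline, 46 mm from the head's axis, 38 mm above the lower face: a good place to grip across the 20 mm width
- mat: blue mat, 240 (x) x 180 (y) x 3 mm, fixed flat on the bench; origin at the centre of its underside
- multimeter: bystander: yellow multimeter, 180 x 90 x 42 mm, lying flat; origin at the centre of its underside
- circuit_board: bystander: loose green circuit board, 90 x 140 mm, parts up to 29 mm high; origin at the centre of its underside
- flux_bottle: bystander: small bottle with white cap, 44 mm across, 100 mm tall; origin at the centre of its underside
- solder_spool: bystander: steel-grey solder spool standing on its flange, 60 mm across, 46 mm tall; origin at the centre of its underside
- screw_dish: bystander: shallow steel dish, 52 mm across, 14 mm high, on the fourth corner of the amplifier's cover; origin at the centre of its underside
- screwdriver: bystander: screwdriver lying on the bench
There are look-alikes about, which are no part of the job. What is shaped like the mallet but pink is not meant.

How it is judged (in metres and radians):
On the way:
1. the mallet strikes the red rivet: touching it, it drives it down faster than 0.04 m/s (contact force between mallet and rivet above 1 N and velocity of joint rivet above 0.04 m/s), for 0.02 s.
At the end, for the whole second after the job is handed in: The red rivet is home to within 2 mm of its full travel; the mallet stands still and upright (within 0.12 rad) on its lower face on the mat, the head's centre inside the mat's outline (value of joint rivet above 0.016 m and angle between mallet's own z axis and vertical below 0.12 rad and x of mallet in the frame of mat between -0.12 and 0.12 m and y of mallet in the frame of mat between -0.09 and 0.09 m and z of mallet in the frame of mat below 0.008 m and linear speed of mallet below 0.02 m/s); the robot touches nothing.
It fails at once if the fingers push the red rivet (contact force between the fingers and rivet above 0.5 N).
It fails at once if the mallet is dropped: moving faster than 0.7 m/s (a fall of 25 mm) out of the fingers (linear speed of mallet above 0.7 m/s and contact force between the fingers and mallet below 0.05 N).
It fails at once if a bystander (multimeter, circuit board, bottle, spool, screwdriver, dish) is moved by more than 30 mm (distance of any of multimeter, circuit_board, flux_bottle, solder_spool, screwdriver, screw_dish from where it was at the start of the episode above 0.03 m).
It also fails if it takes over 42 s, if anything falls off the work surface, if the arm or the gripper's body presses on something with over 40 N, if the wrist force passes 120 N, or if a joint passes its speed limit or range.

## Working session

There is one attempt and no reset: what is moved stays moved. The work goes in short steps, each a Python script; the robot and the scene stay as the last script left them, time stands still between calls to the robot, and variables do not carry over. Pictures are saved under pics/ and viewed, at most 13 in all, crops included, and the job is handed in when it is done.

```bash
mkdir -p pics; python3 - <<'E'
from rig import arm
import cv2,numpy as np
for n in("top","side"):
    im=arm.snapshot(n); cv2.imwrite(f"pics/{n}0.png",im[:,:,::-1])
    c=arm.get_calibration(n); print(n,np.round(c["intrinsics"],1).tolist(),np.round(c["cam_to_world"],3).tolist())
print(arm.grip_depth,arm.current_tool_rot())
E
```

```text
top [[430.1, 0.0, 262.3], [0.0, 430.1, 183.5], [0.0, 0.0, 1.0]] [[-0.026, -0.996, 0.083, 0.481], [-1.0, 0.025, -0.011, 0.031], [0.009, -0.083, -0.996, 1.094], [0.0, 0.0, 0.0, 1.0]]
side [[474.2, 0.0, 260.6], [0.0, 474.2, 194.3], [0.0, 0.0, 1.0]] [[0.988, -0.07, 0.139, 0.395], [-0.154, -0.54, 0.828, -0.913], [0.017, -0.839, -0.544, 0.717], [0.0, 0.0, 0.0, 1.0]]
0.0188 [[ 9.52987576e-01  3.03009271e-01 -2.48228683e-04]
 [ 3.03009360e-01 -9.52986975e-01  1.07371716e-03]
 [ 8.87875513e-05 -1.09845472e-03 -9.99999393e-01]]
```

View pics/top0.png

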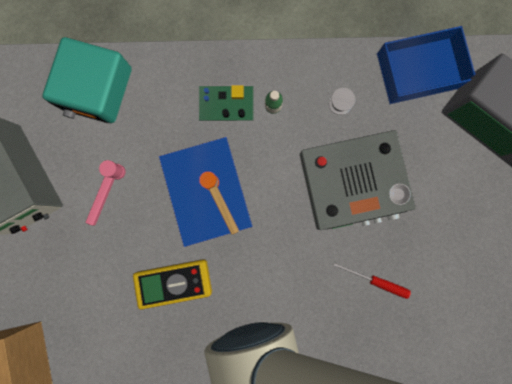

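View pics/side0.png

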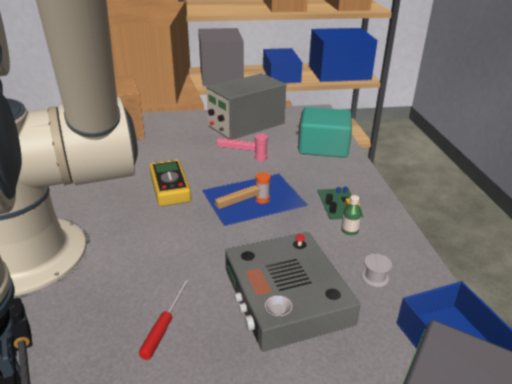

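The top view shows two mallet shapes: orange with a wooden handle on the blue mat (head 208,180; handle end 236,232), and pink (head 112,170). The orange one matches the description. There are two red candidates on the amplifier and one on the bench: the red cap is at (321,161), the black caps at (385,148) and (332,211), and the dish at (400,193). I'll confirm with a crop and measure.

```bash
cat > h.py <<'E'
from rig import arm
import cv2,numpy as np
def ray(n,uv):
    c=arm.get_calibration(n);K=np.array(c["intrinsics"]);T=np.array(c["cam_to_world"])
    d=T[:3,:3]@np.linalg.solve(K,[uv[0],uv[1],1]);return T[:3,3],d
def plane(n,uv,z):
    o,d=ray(n,uv);return o+d*(z-o[2])/d[2]
def tri(a,b):
    (o1,d1),(o2,d2)=ray("top",a),ray("side",b)
    s=np.linalg.lstsq(np.c_[d1,-d2],o2-o1,rcond=None)[0]
    p,q=o1+s[0]*d1,o2+s[1]*d2;return (p+q)/2,np.linalg.norm(p-q)
def blob(im,roi,lo,hi):
    u0,v0,u1,v1=roi;h=cv2.cvtColor(im[v0:v1,u0:u1],cv2.COLOR_RGB2HSV)
    m=cv2.inRange(h,lo,hi);k,l,s,c=cv2.connectedComponentsWithStats(m)
    i=1+np.argmax(s[1:,4]);ys,xs=np.nonzero(l==i)
    return c[i]+[u0,v0],s[i,4],np.c_[xs+u0,ys+v0].astype(np.float32)
E
python3 - <<'E'
from h import *
t=cv2.imread("pics/top0.png")[:,:,::-1];s=cv2.imread("pics/side0.png")[:,:,::-1]
rt=blob(t,(305,145,340,175),(0,120,60),(10,255,255));rs=blob(s,(285,228,315,250),(0,120,60),(10,255,255))
print("red",rt[:2],rs[:2],tri(rt[0],rs[0]),plane("top",rt[0],.081))
print(cv2.boundingRect(rs[2]),cv2.boundingRect(rt[2]))
for n,r in(("b",(372,138,398,158)),("c",(320,200,344,221))):
    b=blob(t,r,(0,0,0),(180,255,45));print(n,b[:2],plane("top",b[0],.0655))
o=blob(t,(190,165,225,195),(4,180,150),(16,255,255));print("head",o[:2],cv2.boundingRect(o[2]),cv2.minEnclosingCircle(o[2]),plane("top",o[0],.079))
hb=blob(t,(190,165,250,245),(10,80,80),(25,255,255));
print("handle",hb[:2]);r=cv2.minAreaRect(hb[2]);print(r,[plane("top",q,.052)[:2].round(4) for q in cv2.boxPoints(r)])
m=blob(t,(150,130,260,255),(100,120,60),(125,255,255));hull=cv2.convexHull(m[2]);r=cv2.minAreaRect(hull);print("mat",r,plane("top",r[0],.003),[plane("top",q,.003)[:2].round(3) for q in cv2.boxPoints(r)])
for p in[(208,180),(222,207),(236,231)]:print(t[p[1],p[0]],cv2.cvtColor(t[p[1]:p[1]+1,p[0]:p[0]+1],cv2.COLOR_RGB2HSV))
a=cv2.resize(t[120:250,150:280],(400,400),interpolation=2);b=cv2.resize(t[120:250,290:420],(400,400),interpolation=2)
c=cv2.resize(s[155:230,190:320],(400,200));d=cv2.resize(s[225:345,220:360],(400,200))
cv2.imwrite("pics/crop.png",np.vstack([np.hstack([a,b]),np.hstack([c,d])])[:,:,::-1])
E
```

```text
red (array([321.44      , 160.97333333]), np.int32(75)) (array([299.94545455, 237.49090909]), np.int32(55)) (array([ 0.6161355 , -0.12262213,  0.07861481]), np.float64(0.00036012499252546115)) [ 0.6159976  -0.12229307  0.081     ]
(295, 234, 10, 8) (317, 157, 10, 9)
b (array([384.30434783, 148.04347826]), np.int32(92)) [ 0.64584973 -0.27818285  0.0655    ]
c (array([331.44578313, 210.22891566]), np.int32(83)) [ 0.49890627 -0.14414364  0.0655    ]
head (array([207.96808511, 179.87765957]), np.int32(188)) (201, 173, 16, 15) ((208.1976776123047, 179.7093048095703), 7.914337158203125) [0.57781759 0.14784798 0.079     ]
handle (array([218.61083744, 199.98686371]), np.int32(609))
((221.36659240722656, 201.89527893066406), (66.72103881835938, 15.104000091552734), 59.38138961791992) [array([0.5879, 0.1754]), array([0.606 , 0.1435]), array([0.4648, 0.064 ]), array([0.4472, 0.0956])]
mat ((204.71017456054688, 191.39059448242188), (93.64924621582031, 70.72484588623047), 73.81079864501953) [0.55592207 0.16533353 0.003     ] [array([0.649, 0.284]), array([0.696, 0.11 ]), array([0.464, 0.048]), array([0.419, 0.22 ])]
[193  95  31] [[[ 12 214 193]]]
[162 128  78] [[[ 18 132 162]]]
[174 138  85] [[[ 18 130 174]]]
```

View pics/crop.png

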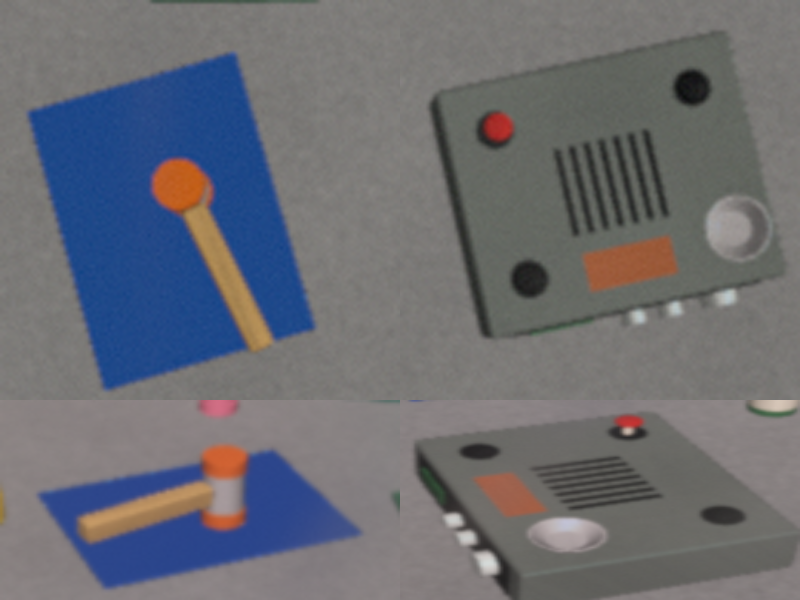

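The crop confirms both targets. The orange mallet stands on the blue mat, and the red cap is raised on its white shank, while both black caps are flush. The rivet-to-black distances come out at 159 and 119 mm, against 160 and 120 nominal. Next I'll fit the handle's axis, then approach and grip.

```bash
python3 - <<'E'
from h import *
t=cv2.imread("pics/top0.png")[:,:,::-1]
H=np.array([.5778,.1478])
b=blob(t,(205,190,250,245),(16,80,80),(25,200,255))
P=np.array([plane("top",q,.052)[:2] for q in b[2]])
vx,vy,x0,y0=cv2.fitLine(P.astype(np.float32),cv2.DIST_L2,0,.01,.01).ravel()
u=np.array([vx,vy])*np.sign(vx);n=np.array([-u[1],u[0]])
w=(P-H)@n;l=(H-P)@u
print("yaw",np.degrees(np.arctan2(*u[::-1])),"head off axis",np.dot(H-[x0,y0],n),"width",np.ptp(w),"reach",l.min(),l.max())
yaw=np.arctan2(np.mean(H-P,axis=0)[1],np.mean(H-P,axis=0)[0]);print("yaw head-handle",np.degrees(yaw))
G=np.array([x0,y0])+u*(np.dot(H-[x0,y0],u)-.046)
c,s=u;R=np.array([[c,s,0],[s,-c,0],[0,0,-1.]])
np.savez("g.npz",G=G,R=R,u=u);print(G)
arm.grip(.07)
arm.move_to([*G,.13],R);arm.move_l([*G,.022],feed=.1)
im=arm.snapshot("side");a=cv2.resize(im[130:250,170:330],(800,600));cv2.imwrite("pics/pre.png",a[:,:,::-1])
print(arm.current_ee_pos(),arm.current_force(),arm.current_t())
E
```

```text
yaw 25.80748 head off axis -0.0007825742410262904 width 0.018511083431742216 reach 0.020565772302445155 0.13966984794410833
yaw head-handle 25.260463765842218
[0.53604726 0.12847848]
[0.53645545 0.12853927 0.02255923] [0.50917554 0.02096582 0.80318549] 4.7417
```

View pics/pre.png

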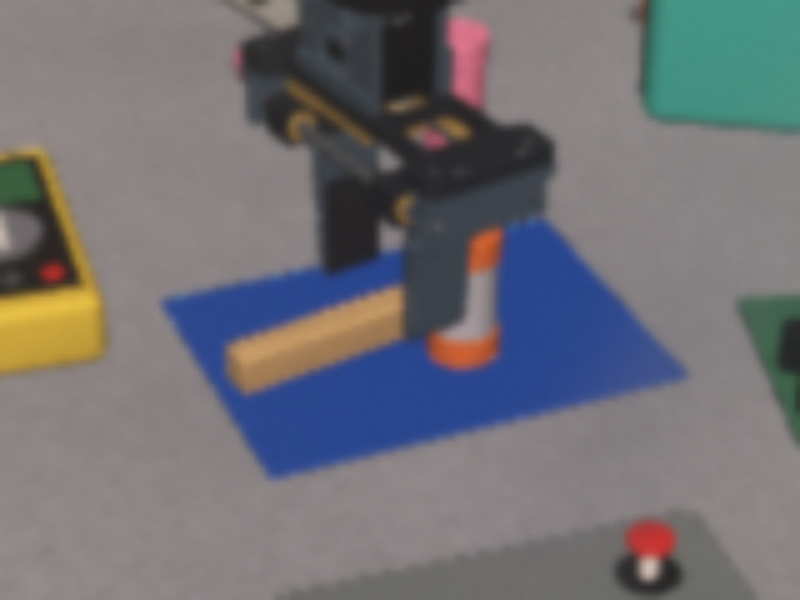

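The fingers straddle the handle beside the head (handle end near 250,365 in the crop, finger at 435,270). I'll grip, lift, carry the mallet above the rivet and check for tilt.

```bash
python3 - <<'E'
from h import *
g=np.load("g.npz");G,R,u=g["G"],g["R"],g["u"]
f0=arm.current_force()
arm.grip(.0);z0=arm.current_ee_pos();print(arm.current_width(),arm.current_grasp_force(),z0)
arm.move_l([*G,.14],feed=.12)
print("lift",arm.current_force()-f0,arm.current_width())
rv=np.array([.616,-.1225]);A=rv-.046*u
zs=.0655-.003+z0[2]            # TCP z with the face at home height
arm.move_l([*A,zs+.075],feed=.2)
np.savez("g.npz",G=G,R=R,u=u,A=A,zs=zs,z0=z0)
arm.sleep(.2)
print(arm.current_ee_pos(),A,zs,arm.current_t(),arm.current_width())
s=arm.snapshot("side");t=arm.snapshot("top")
cv2.imwrite("pics/top2.png",t[:,:,::-1]);cv2.imwrite("pics/side2.png",s[:,:,::-1])
a=cv2.resize(s[130:310,210:370],(400,450),interpolation=2);b=cv2.resize(t[100:260,270:412],(400,450),interpolation=2)
cv2.imwrite("pics/above.png",np.hstack([a,b])[:,:,::-1])
E
```

```text
0.0001772066353286306 0.6786601105704904 [0.53607081 0.12847925 0.02201497]
lift [-0.27354133 -0.26397646 -0.58160347] 0.000639142840458302
[ 0.57457637 -0.14186354  0.15955316] [ 0.57458795 -0.14252604] 0.08451497123295268 8.7 0.0004090076224066676
```

View pics/above.png

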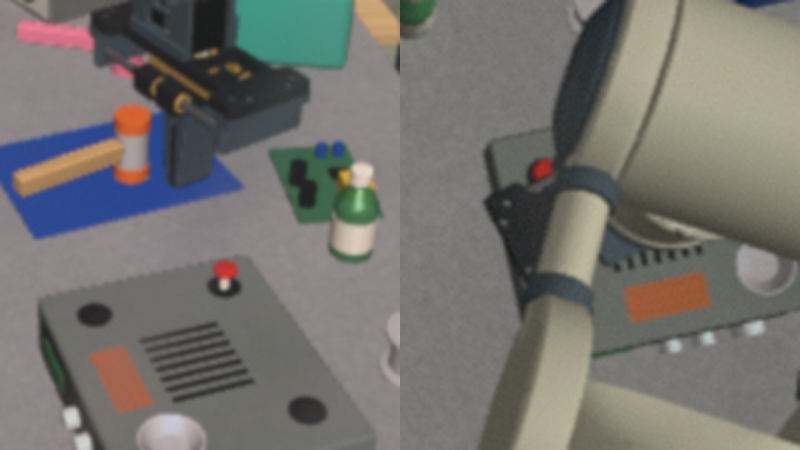

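The grip missed: the mallet still stands on the mat at (130,145) in the left half, and the fingers closed to zero. I'll recheck the mallet's position by triangulating with both views.

```bash
cat >> h.py <<'E'
def proj(n,p):
    c=arm.get_calibration(n);T=np.linalg.inv(np.array(c["cam_to_world"]));q=np.array(c["intrinsics"])@(T[:3,:3]@np.asarray(p)+T[:3,3]);return (q[:2]/q[2]).round(1)
E
python3 - <<'E'
from h import *
s0=cv2.imread("pics/side0.png")[:,:,::-1];s2=cv2.imread("pics/side2.png")[:,:,::-1]
for n,s in(("0",s0),("2",s2)):
    top=blob(s,(252,170,275,186),(4,150,120),(16,255,255));bot=blob(s,(252,190,275,210),(4,150,120),(16,255,255))
    h=blob(s,(205,180,262,215),(15,70,60),(27,220,255))
    print(n,top[:2],cv2.boundingRect(top[2]),bot[:2],cv2.boundingRect(bot[2]),h[:2],cv2.boundingRect(h[2]))
H=[.5778,.1478]
print("exp head top/bot",proj("side",[*H,.079]),proj("side",[*H,.003]))
g=np.load("g.npz");u=g["u"];print("exp handle end top",proj("side",[*(H-.142*u),.052]),"grip",proj("side",[*(H-.046*u),.041]))
print("exp TCP",proj("side",[*g["G"],.022]))
for q in [(263,177)]: print(tri((208,180),q))
y=np.array([u[1],-u[0]])
for k in(.035,-.035,.059,-.059):print(k,proj("side",[*(g["G"]+k*y),.022]))
E
```

```text
0 (array([262.61481481, 177.68888889]), np.int32(135)) (256, 172, 14, 12) (array([262.12244898, 199.75510204]), np.int32(49)) (256, 197, 13, 6) (array([236.94269341, 196.21776504]), np.int32(349)) (216, 187, 43, 20)
2 (array([262.5       , 177.68571429]), np.int32(140)) (256, 172, 14, 12) (array([262.11764706, 199.80392157]), np.int32(51)) (256, 197, 13, 6) (array([236.79551821, 196.25770308]), np.int32(357)) (216, 187, 43, 20)
exp head top/bot [263.  175.5] [262.4 199.5]
exp handle end top [216.6 200.4] grip [248.4 192.8]
exp TCP [248.2 198.7]
(array([0.57803116, 0.14833964, 0.0740884 ]), np.float64(8.021377402461387e-05))
0.035 [255.6 204.9]
-0.035 [241.1 192.7]
0.059 [260.8 209.3]
-0.059 [236.3 188.7]
```

```bash
python3 - <<'E'
from h import *
p=arm.current_ee_pos();R=arm.current_tool_rot();print(p,R.round(3),arm.current_joint_positions(),arm.current_width())
for dz in(0,.0188,.03,.04):print(dz,proj("side",p+[0,0,dz]))
arm.grip(.07)
print(arm.current_width(),arm.current_force())
s=arm.snapshot("side");cv2.imwrite("pics/open.png",cv2.resize(s[100:280,200:380],(600,600),interpolation=2)[:,:,::-1])
y=R[:,1]
for k in(.035,-.035):print([((proj("side",p+k*y+[0,0,dz])-[200,100])*600/180).round() for dz in(0,.0188,.03)])
E
```

```text
[ 0.57459179 -0.14212343  0.15953817] [[ 0.9    0.436 -0.   ]
 [ 0.436 -0.9    0.   ]
 [-0.    -0.    -1.   ]] [-1.96727420e+01  2.69919699e+01  8.36766605e+01  1.11814250e-03
  6.93333042e+01  4.44886587e+01] 0.0007781831373133725
0 [284.7 213.7]
0.0188 [285.1 206.1]
0.03 [285.4 201.5]
0.04 [285.6 197.3]
0.06978723737382696 [0.26154863 0.47213847 0.01488442]
[array([318., 407.]), array([320., 382.]), array([321., 366.])]
[array([249., 352.]), array([250., 327.]), array([250., 312.])]
```

View pics/open.png

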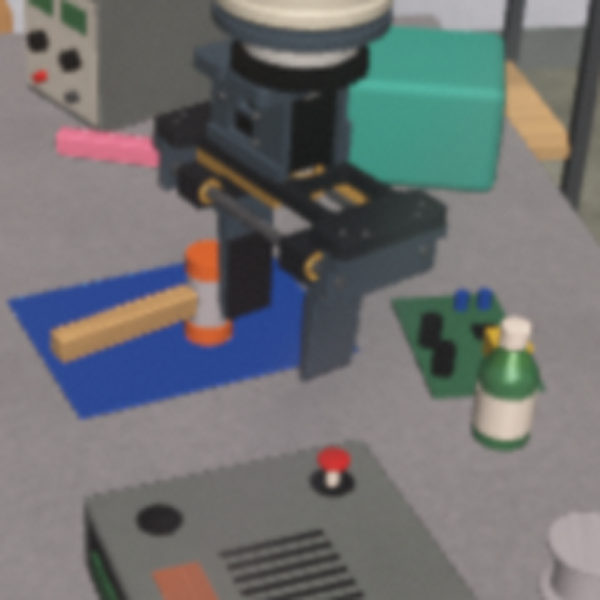

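The open fingers' ends sit about 30 mm higher in the image (247,313 and 326,373) than the reported TCP projects to (249,352). That also explains the closing above the handle. I'll find the true tip height by touching a free patch of bench gently.

```bash
python3 - <<'E'
from h import *
p=arm.current_ee_pos();R=arm.current_tool_rot()
for h in(.09,.12):print("body corners",h,[proj("top",p-R[:,1]*.089+R[:,0]*k+[0,0,h]) for k in(.038,-.038)],"seen ~ (301,172),(319,206)")
arm.grip(0)
q=np.array([.50,-.02])
arm.move_l([*q,.10],feed=.25);arm.move_l([*q,-.010],feed=.12);arm.sleep(.1)
f0=arm.current_force();print(f0)
for z in np.arange(-.013,-.05,-.0015):
    arm.move_l([*q,z],feed=.05)
    f=arm.current_force()-f0
    print(round(z,4),arm.current_ee_pos()[2].round(4),f.round(1))
    if abs(f[2])>4:break
arm.move_l([*q,.03],feed=.15);print(arm.current_t())
E
```

```text
body corners 0.09 [array([296.1, 173.4]), array([314.1, 207.7])] seen ~ (301,172),(319,206)
body corners 0.12 [array([297.5, 171.7]), array([316.1, 207.2])] seen ~ (301,172),(319,206)
[ 0.04681127  0.14889007 -0.52155091]
-0.013 -0.013 [ 0.5 -0.5  0.4]
-0.0145 -0.0146 [ 0.3 -0.   0.7]
-0.016 -0.0161 [0.3 0.1 0.4]
-0.0175 -0.0176 [-0.2  0.4  0.4]
-0.019 -0.0191 [ 0.5 -0.3  1. ]
-0.0205 -0.0206 [-1.2 -0.3  0.6]
-0.022 -0.0221 [0.2 0.1 0.5]
-0.0235 -0.0236 [ 0.  -0.5  1. ]
-0.025 -0.0251 [-0.7  0.4  0.4]
-0.0265 -0.0266 [-0.1 -0.1  1. ]
-0.028 -0.0281 [0.6 0.4 0.6]
-0.0295 -0.0296 [-0.1  0.   1.2]
-0.031 -0.03 [-4.9 -0.  30.1]
16.825
```

Contact came at TCP z = -0.030, so the true tip is 30 mm above the reported TCP; xy agrees with the images. I'll regrasp with that correction.

```bash
python3 - <<'E'
from h import *
g=np.load("g.npz");G,R,u,A=g["G"],g["R"],g["u"],g["A"]
arm.move_l([.50,-.02,.10],feed=.25)
arm.move_l([*G,.10],feed=.25);arm.grip(.07)
arm.move_l([*G,-.008],feed=.12)
f0=arm.current_force()
arm.grip(.0);arm.sleep(.1);z0=arm.current_ee_pos();w=arm.current_width();print(w,arm.current_grasp_force(),z0)
assert w>.015
arm.move_l([*G,.08],feed=.12);arm.sleep(.1)
print("lift",arm.current_force()-f0,arm.current_width())
zs=.0655-.003+z0[2]
arm.move_l([*A,zs+.060],feed=.2);arm.sleep(.2)
np.savez("g.npz",G=G,R=R,u=u,A=A,zs=zs,z0=z0)
print(arm.current_ee_pos(),A,zs,arm.current_t())
s=arm.snapshot("side");cv2.imwrite("pics/above2.png",cv2.resize(s[140:300,210:370],(600,600),interpolation=2)[:,:,::-1])
cv2.imwrite("pics/side3.png",s[:,:,::-1])
rv=np.array([.616,-.1225]);print([((proj("side",[*rv,z])-[210,140])*600/160).round() for z in(.1255,.2015)])
E
```

```text
0.01978516225736218 29.999942779541016 [ 0.536003    0.1284849  -0.00803376]
lift [ 1.45255319  0.33751664 -4.58852534] 0.019561850776113665
[ 0.57451035 -0.14186795  0.11443019] [ 0.57458795 -0.14252604] 0.054466235483443655 23.825
[array([342., 300.]), array([351., 187.])]
```

View pics/above2.png

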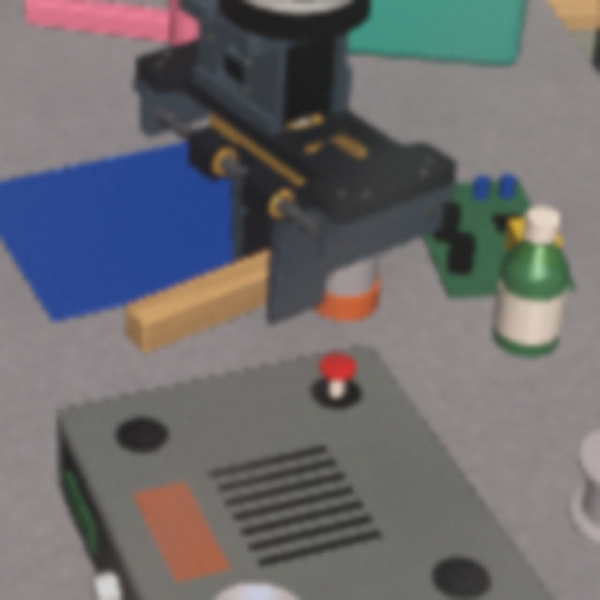

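The mallet is held level, its lower face at about (352,302) over the red cap (338,368), some 4–6 mm too far in +x. I'll correct that and strike.

```bash
python3 - <<'E'
from h import *
g=np.load("g.npz");A=g["A"]+[-.005,0];zs=float(g["zs"])
arm.move_l([*A,zs+.060],feed=.1);f0=arm.current_force()
arm.move_l([*A,zs-.0015],feed=.2)
print(arm.current_force()-f0,arm.current_ee_pos()[2]-zs,arm.current_width())
arm.move_l([*A,zs+.060],feed=.2)
print(arm.current_force()-f0,arm.current_t())
s=arm.snapshot("side");cv2.imwrite("pics/hit.png",cv2.resize(s[140:300,210:370],(600,600),interpolation=2)[:,:,::-1])
b=blob(s,(285,228,315,255),(0,120,60),(10,255,255));print(b[:2],[proj("side",[.616,-.1225,z]) for z in(.078,.065)])
E
```

```text
[-1.06592267  0.75770876  0.02022521] -0.0015796172035058911 0.019965241981989623
[ 0.50511542  1.08688597 -2.23222429] 25.0417
(array([299.29411765, 243.55882353]), np.int32(68)) [array([299.9, 237.7]), array([299.6, 242.4])]
```

View pics/hit.png

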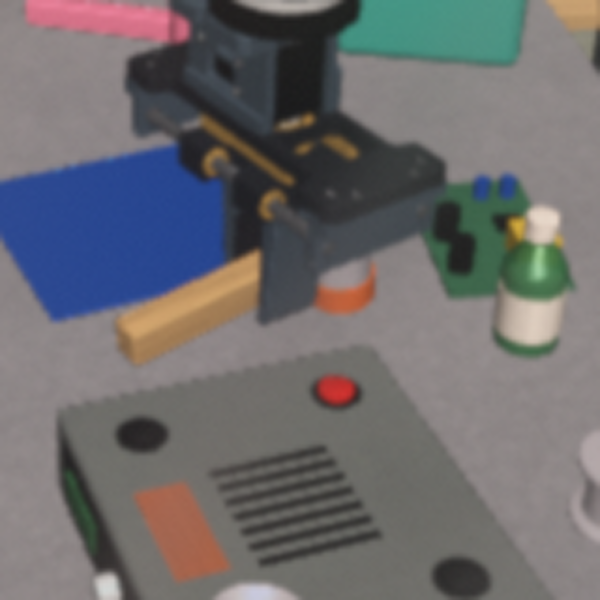

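```bash
python3 - <<'E'
from h import *
im=cv2.imread("pics/hit.png")[:,:,::-1]
for n,r,p in(("c",(105,405,180,465),(.4989,-.1441)),("b",(420,545,505,600),(.6458,-.2782))):
    b=blob(im,r,(0,0,0),(180,255,50));print(n,b[0]*160/600+[210,140],b[1],cv2.boundingRect(b[2]),proj("side",[*p,.0655]))
b=blob(im,(300,360,375,415),(0,120,60),(10,255,255));print("red",b[0]*160/600+[210,140],b[1],cv2.boundingRect(b[2]),proj("side",[.616,-.1225,.0655]))
h=blob(im,(100,240,262,370),(15,70,60),(27,220,255));i0=cv2.imread("pics/above2.png")[:,:,::-1];h0=blob(i0,(100,240,268,370),(15,70,60),(27,220,255))
for x in(h0,h):print(cv2.minAreaRect(x[2]))
E
```

```text
c [247.52640783 255.81559986] 953 (119, 421, 45, 28) [247.9 253.2]
b [329.83897216 292.83483226] 467 (437, 562, 32, 28) [332.6 291.2]
red [299.648     244.0474386] 950 (317, 376, 40, 30) [299.6 242.2]
((202.09149169921875, 302.1980285644531), (49.51401901245117, 159.99588012695312), 66.34200286865234)
((193.96707153320312, 307.8414306640625), (51.078208923339844, 164.63623046875), 63.239402770996094)
```

Red's vertical offset (+1.85 px) is the same as the black caps' (+1.6 and +2.6 px), so it looks home. The mallet tilted about 3° in the grip, which leaves roughly 1 mm of doubt. I'll give one slightly deeper confirming blow, then carry the mallet back over the mat.

```bash
python3 - <<'E'
from h import *
g=np.load("g.npz");A=g["A"]+[-.005,0];zs=float(g["zs"]);G=g["G"]
f0=arm.current_force()
arm.move_l([*A,zs-.004],feed=.2)
print(arm.current_force()-f0,arm.current_ee_pos()[2]-zs)
arm.move_l([*A,zs+.050],feed=.2)
arm.move_l([*G,.07],feed=.2);arm.move_l([*G,.0],feed=.1)
print(arm.current_t(),arm.current_width())
s=arm.snapshot("side");cv2.imwrite("pics/place.png",cv2.resize(s[150:270,190:350],(800,600),interpolation=2)[:,:,::-1])
b=blob(s,(285,228,315,255),(0,120,60),(10,255,255));print(b[:2])
E
```

```text
[ 0.19416513 -1.89668749  1.06979383] -0.004591473143057481
28.35 0.019788333315984466
(array([299.37313433, 243.56716418]), np.int32(67))
```

View pics/place.png

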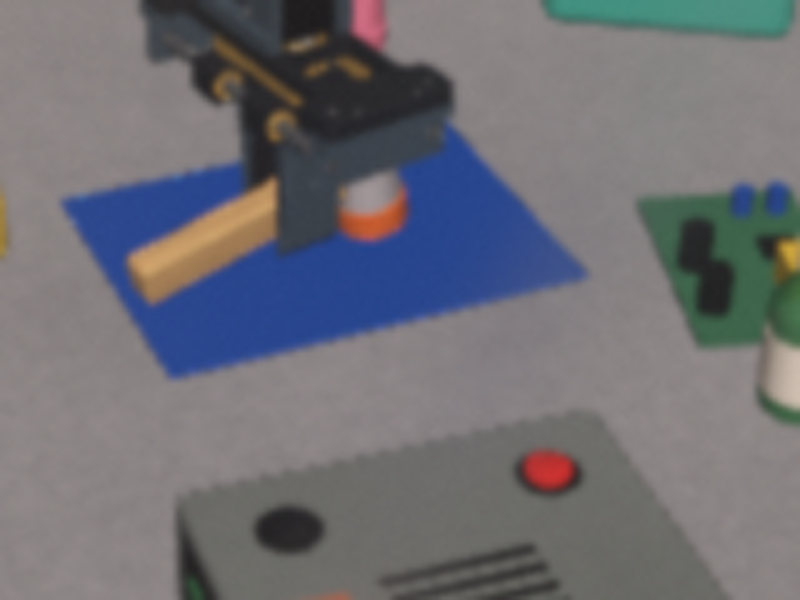

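The red centroid didn't move with the deeper blow (243.56 to 243.57), so the rivet is home. The mallet is about 8° nose-up in the grip (handle end at 140,275, head face at 372,225). I'll pitch the tool 8° nose-down about the grasp point to level it, then set it down.

```bash
python3 - <<'E'
from h import *
g=np.load("g.npz");R,u,G=g["R"],g["u"],g["G"]
th=np.radians(8);Q=cv2.Rodrigues(np.array([-u[1],u[0],0])*th)[0]@R
T=lambda z:np.array([*G,z])+.0488*Q[:,2]
arm.move_l(T(.053),Q,feed=.05);arm.sleep(.1);f0=arm.current_force()
for z in np.arange(.0455,.0375,-.001):
    arm.move_l(T(z),Q,feed=.05);f=arm.current_force()-f0
    if f[2]>2.5:break
print(z,f,arm.current_t())
s=arm.snapshot("side");cv2.imwrite("pics/down.png",cv2.resize(s[150:270,190:350],(800,600),interpolation=2)[:,:,::-1])
E
```

```text
0.03849999999999999 [-0.08577178  0.08929897 -0.61650914] 30.875
```

View pics/down.png

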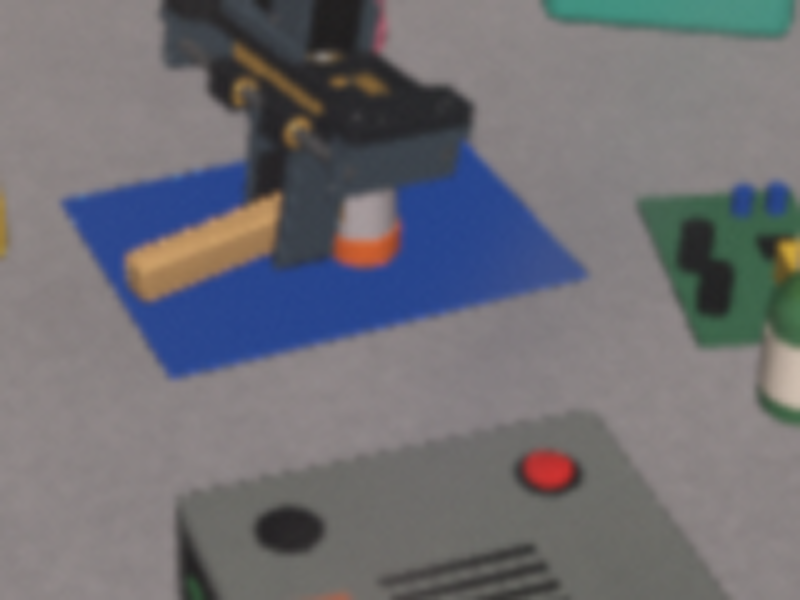

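The lower face is at the mat (bottom edge near 366,268) and nearly level, but there's no contact force yet. I'll ease down to contact, release and back off.

```bash
python3 - <<'E'
from h import *
g=np.load("g.npz");R,u,G=g["R"],g["u"],g["G"]
th=np.radians(8);Q=cv2.Rodrigues(np.array([-u[1],u[0],0])*th)[0]@R
T=lambda z:np.array([*G,z])+.0488*Q[:,2]
f0=arm.current_force()
for z in np.arange(.0377,.0325,-.0008):
    arm.move_l(T(z),Q,feed=.05);f=arm.current_force()-f0;print(round(z,4),f.round(1))
    if f[2]>2.5:break
arm.grip(.06);arm.sleep(.2)
arm.move_l(T(z)-.12*Q[:,2],Q,feed=.12);arm.sleep(.2)
print(arm.current_t())
s=arm.snapshot("side");cv2.imwrite("pics/end.png",cv2.resize(s[150:270,190:350],(800,600),interpolation=2)[:,:,::-1])
for r in((245,165,280,188),(245,190,280,215)):
    b=blob(s,r,(4,150,120),(16,255,255));print(b[:2],cv2.boundingRect(b[2]))
h=blob(s,(205,180,262,215),(15,70,60),(27,220,255));print(h[:2],cv2.boundingRect(h[2]),arm.current_force())
E
```

```text
0.0377 [-1.3  0.7  4. ]
33.4833
(array([262.88489209, 177.60431655]), np.int32(139)) (256, 172, 14, 12)
(array([262.5       , 199.83333333]), np.int32(48)) (257, 197, 12, 6)
(array([237.56619718, 196.07323944]), np.int32(355)) (217, 186, 42, 21) [ 1.05064121  0.44106474 -0.29299448]
```

View pics/end.png

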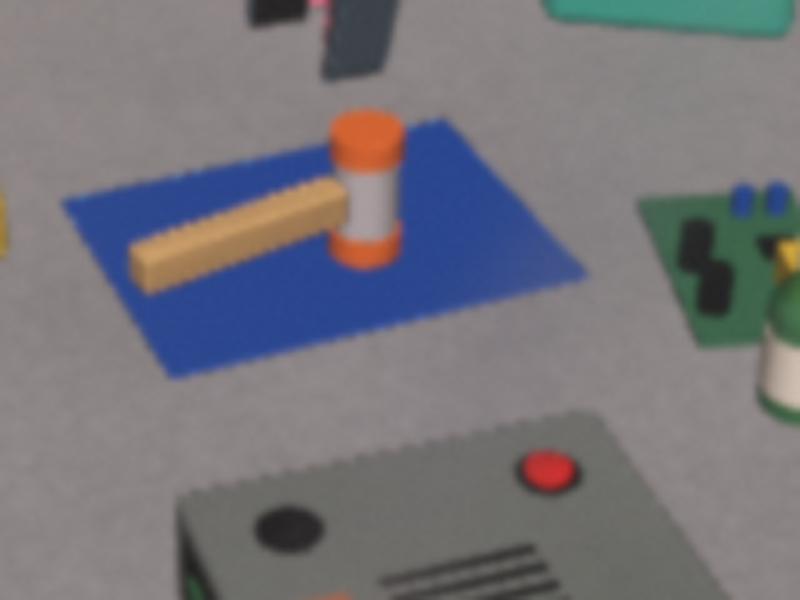

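The mallet stands upright on the mat, within half a pixel of where it started (head top 262.9,177.6). The red rivet is flush and the gripper is clear, so I'm handing the job in.

```bash
python3 -c "
from rig import arm
print(arm.sign_off())"
```

```text
the job is handed in; nothing more can be done
None
```

I struck the red rivet home with the mallet, stood the mallet back upright on the blue mat, and handed the job in at about 33.5 s of the 42 s; sign-off returned no verdict.

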